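Lock the clamp slide of a tacking jig with its latch plate

TASK

Take the steel latch plate off the wooden block by its yellow handle and lock the blue tacking jig with it: tilted nose-down, hook the far end of its oblong eye under the far arm of the brass T-stud, draw it back until it meets the shank and level it so that the near arm comes through too, then slide it forward until the rib under its tail drops into the jig's cross groove. Leave the plate lying flat on the jig, caught under both arms of the head, and let go. Work gently by feel (pushes of no more than about 20 N), without forcing or dropping the plate on the jig, and leave the spray can, magnet, cup and brush where they are.

Things in the scene. Friction and masses are not known exactly. Their poses are not given: they have to be found in the camera images.
- jig: Blue jig base fixed to the table, 275 x 80 mm; origin at its underside below the stud's nominal place; x runs along it towards the clamped tube, y across, z up. Its deck is 18 mm above the table, flat from the groove to a blue jaw at x = 75 mm; behind the groove it goes on to x = -130. Beyond the jaw a steel tube is clamped across (x 87 to 131 mm, 100 mm long, top 63 mm above the table).
- deck (a point): Point on the deck surface (18 mm above the jig's origin) at the stud's nominal place; axes as the jig's. When locked, the latch's pose equals this point's, give or take the groove's play.
- groove (a point): Middle of the groove that crosses the whole deck, at deck level, jig x = -97 mm: 12 mm wide in x, 12 mm deep.
- head_nominal (a point): Nominal middle of the top of the brass T-stud: head a bar 72 mm long in jig x, 12 mm wide, 6 mm thick, underside 15 mm and top 21 mm above the deck; round shank of 10 mm diameter below. The real stud rides on the clamp slide and is locked anywhere up to 12 mm before or beyond this point along jig x; that shift is not measured: feel for the shank.
- latch: Loose steel latch plate, about 0.3 kg, 141 x 42 x 5 mm. Origin: centre of its oblong eye, on the underside; x to the nose, z up. Eye 44 mm in x (-22 to 22) by 18 mm, right through: shorter than the stud's head, it passes only tilted. Nose bar x 22 to 32, solid plate from -22 back to -109. Starts level on the wooden block, underside 24 mm above the table, eye and tail rib off the block.
- rib (a point): Middle of the lower edge of the rib under the tail, latch (-97, 0, -8) mm: the rib is 8 mm in x, 36 mm in y and reaches 8 mm below the plate.
- eye_far (a point): Middle of the far (nose side) inner end of the eye, at the plate's top face: latch (22, 0, 5) mm.
- handle (a point): Grip point in the upright yellow handle, latch (-66, 0, 50) mm; handle 14 mm in x, 26 mm in y, from the plate up to 65 mm above its underside. Pinched from above across its 14 mm (along latch x) and gripped firmly, it resists tipping; the handle takes any grip.
- rest: Wooden block fixed to the table, 70 x 60 x 24 mm high, origin at its underside's centre, x along its 70 mm; the latch starts on it.
- spray: Red spray can standing, 52 mm diameter, 150 mm high, origin at its underside. Leave alone.
- magnet: Red square welding magnet lying, 70 x 70 x 16 mm, origin at its underside. Leave alone.
- cup: Green metal cup, 70 mm diameter, 80 mm high, origin at its underside. Leave alone.
- brush: Brush lying, handle along its x. Leave alone.
There are look-alikes about, which are no part of the job. Of the things like the rest, leave any that is green, pink or white; of the rest the larger one is meant.

How it is judged:
By the outcome, as a careful person would: the job done as asked, in the order asked, and still so for the second after the job is handed in, with the robot touching nothing.
It also fails if it takes over 70 s, if anything falls off the work surface, if the arm or the gripper's body presses on something with over 40 N, if the wrist force passes 120 N, or if a joint passes its speed limit or range.

ROBOT

A 7-joint arm with a two-finger parallel gripper is mounted at the origin on the work surface. World frame = base frame: x ahead of the robot, y to its left, z up, the work surface at z = 0. Lengths are in mm, angles in degrees, forces in N, time in s.
With the tool pointing down it reaches from about 400 to 850 mm from the base axis. Payload 4.4 kg.
Tool frame: the origin (TCP) lies midway between the tips of the shut fingers; the grasp point (between the pads) lies 19 mm behind it (ctrl.grasp_offset is the distance from the TCP to the grasp point, in mm); z points along the fingers, y is the line along which they close (so a half turn about z gives the same grasp; the last joint's range is limited). The gripper opens to 94 mm and grips with 3 to 60 N. Pads are 16 mm wide; open, the fingers measure 119 mm over their backs; the gripper's body (75 mm by 177 mm) begins 78 mm behind the grasp point.
Start: joints at [-3.77, 36.005, 2.206, 86.941, -1.547, 57.084, -1.146], TCP at [650.014, 0.028, 205.478] pointing down, gripper open.
Joint ranges: [-175.42, 175.42], [-21.48, 121.26], [-71.46, 75.88], [10.55, 141.38], [-63.04, 243.04], [13.31, 113.54], [-168.57, 168.57]. Speed limits (degrees/s): [147.25, 147.25, 180, 180, 180, 180, 180].

INTERFACE

Orientations are given as a 3x3 rotation matrix whose columns are the frame's x, y, z axes.
In Python, from cell import ctrl gives the robot as it stands. The module is installed in compiled form; this text tells all that it offers.
- The arm moves only by the shell command python3 -m jog 'ROWS' [FORCE]. ROWS is JSON, one flat list of numbers, 5 for each row, row after row: the opening, from 0 (shut) to 1 (fully open), then the shift along the tool's x, y, z each as a share of 0.5 m, from -1 to 1, then the turn about the tool's z as a share of pi rad, from -1 to 1. In form: [grip, dx, dy, dz, turn, grip, dx, dy, dz, turn, ...]. A call has 1 to 10 rows; each row shifts and turns the commanded pose from where the row before left it, along the tool's axes as they then stand; what a row does not reach is not made up. A row lasts 1/12 s, in which the tool goes at most 41.7 mm and 7.16 degrees, less where a joint would pass 70% of its speed; a pose out of reach is approached as far as the arm can. A call with a number of a shift or a turn outside -1 to 1 is refused whole. A call with a gripper value outside its range is refused whole. The fingers move at their own pace and stop on an object; FORCE is the grip in N (left out, the last holds). Time passes only in rows, so rows that do not move let the fingers close. It gives the time, the measured TCP pose, the force, the opening and the grip force at its end, in the units of the state.
- ctrl.get_obs(): the state, without advancing time (a new reading comes with each control period).
- ctrl.camera(name): name is "scene" or "side" or "wrist"; returns a dict with "pixels" (420x560x3 uint8, blue, green, red), "z_map" (420x560 float32, mm along the optical axis (not along the pixel's ray), 0 where there is no reading), "camera_matrix" (3x3 intrinsics, pixels), "D" ([k1, k2, p1, p2, k3] as OpenCV has them; the pictures are not rectified), "xyz" and "attitude" of the camera in the world; the wrist camera has in their place "mount" (4x4, takes a point from camera to tool coordinates, whose origin is the TCP and whose axes are the flange's). Camera axes: x right, y down, z forward; pixel columns grow to the right and rows downward; lengths in mm; the calibration is good to about 2 mm. A picture is of the moment at which its call begins: read the wrist's pose just before it.
- ctrl.job_done(): hands the job in; it is judged then, once.
Trained networks look in the newest picture that a camera, given by its name, has taken for a name from the list of things; names that differ only in an ending like _2 or _b are one class to them, and where a whole thing is asked for, a point or a joint stands for the part that bears it (a point fixed in the world has none). Each returns a list of dicts, best first, with "p" (0 to 1); they miss things now and then, are a little off and sometimes report something else, mostly with a low value. They report only what shows in the picture. A call takes as long as a camera call. They do not tell look-alikes from the thing itself.
- ctrl.boxes_of(camera, target): "extent" ([left, top, right, bottom] in pixels, round what is visible of it).
- ctrl.tip_of(camera, target): "centre" ([row, column] in pixels: a listed point, or the origin of a listed thing).
The state is a dict: "time_s": time; "joints": joint angles; "qvel": joint speeds; "effort": joint torques, N m; "tcp_pos": TCP position; "ee_rot": TCP orientation; "force": force on the tool from outside, world axes, zero at the start; "torque": the same for the moment, N m; "finger_gap": finger opening in mm; "finger_force": force on a finger pad.
Only numpy, scipy, OpenCV 4.12 (cv2) and the standard library are available. Lean on these libraries where they do the work, as an engineer would, in place of code of your own. Each camera call takes 0.05 s, during which the arm holds its last target. There are 200 camera calls.

## Working session

There is one attempt and no reset: what is moved stays moved. The work goes in short steps, Python scripts to look and compute and a shell command to move; the robot and the scene stay as the last step left them, time stands still between calls to the robot, and variables do not carry over. Pictures are saved under pics/ and viewed, at most 10 in all, crops included, and the job is handed in when it is done.

```bash
mkdir -p pics; cat > h.py <<'E'
import numpy as np, cv2
from cell import ctrl
def cam(n,save=None):
    o=ctrl.get_obs(); c=ctrl.camera(n)
    if n=="wrist":
        T=np.eye(4);T[:3,:3]=o["ee_rot"];T[:3,3]=o["tcp_pos"];T=T@np.array(c["mount"])
    else:
        T=np.eye(4);T[:3,:3]=c["attitude"];T[:3,3]=c["xyz"]
    c["T"]=T
    if save: cv2.imwrite("pics/"+save,c["pixels"])
    return c
def ray(c,r,q):
    u=cv2.undistortPoints(np.array([[[q,r]]],float),np.array(c["camera_matrix"],float),np.array(c["D"],float))[0,0]
    return np.array([u[0],u[1],1.0])
def at_z(c,r,q,z):      # intersection of pixel ray with world height z
    d=c["T"][:3,:3]@ray(c,r,q); o=c["T"][:3,3]; return o+d*(z-o[2])/d[2]
def at_depth(c,r,q):
    z=c["z_map"][int(round(r)),int(round(q))]
    return c["T"][:3,:3]@(ray(c,r,q)*z)+c["T"][:3,3]
def proj(c,P):
    Ti=np.linalg.inv(c["T"]); rv=cv2.Rodrigues(Ti[:3,:3])[0]
    return cv2.projectPoints(np.array(P,float).reshape(-1,1,3),rv,Ti[:3,3],np.array(c["camera_matrix"],float),np.array(c["D"],float))[0][:,0]
def cloud(c):
    h,w=c["z_map"].shape; rr,qq=np.mgrid[:h,:w]
    u=cv2.undistortPoints(np.stack([qq,rr],-1).reshape(-1,1,2).astype(float),np.array(c["camera_matrix"],float),np.array(c["D"],float))[:,0]
    z=c["z_map"].reshape(-1,1); P=np.hstack([u*z,z])@c["T"][:3,:3].T+c["T"][:3,3]; P[z[:,0]==0]=np.nan
    return P.reshape(h,w,3)
E
python3 - <<'E'
from h import *
np.set_printoptions(precision=1,suppress=True)
o=ctrl.get_obs();print(o["ee_rot"],o["force"],o["finger_gap"])
for n in("scene","side"):
    c=cam(n,n+"0.png");print(n,c["T"][:3])
    for t in("handle","latch","rib","eye_far","deck","groove","head_nominal","rest","spray","magnet","cup","brush","jig"):
        for d in ctrl.tip_of(n,t)[:3]: print(t,round(d["p"],2),np.array(d["centre"]),at_depth(c,*d["centre"]))
E
```

```text
[[-0.  1. -0.]
 [ 1.  0. -0.]
 [-0. -0. -1.]] [ 0.7  0.2 -0.3] 94.03189007406954
scene [[   0.8    0.5   -0.4 1062. ]
 [   0.6   -0.6    0.5 -575.9]
 [  -0.    -0.6   -0.8  963.9]]
handle 0.8 [251.6 254.2] [ 611.4 -154.5   74.1]
latch 0.91 [280.9 260.6] [ 652.3 -180.5    7.5]
rib 0.6 [258.3 250.3] [ 607.5 -166.8   54. ]
rib 0.5 [339.3 158.4] [ 576.1 -452.5   17.8]
eye_far 0.82 [285.7 269.7] [ 688.8 -185.6   30. ]
deck 0.81 [177.7 333.4] [591.7 228.7  28. ]
groove 0.64 [167.3 302.8] [484.6 212.5  19.1]
head_nominal 0.68 [173.1 333.9] [733.8 -14.8 325. ]
rest 0.98 [312.3 240.4] [ 675.8 -280.7   15. ]
rest 0.92 [256.9 212.5] [ 507.1 -211.2   16.5]
rest 0.89 [295.3 309.5] [ 780.1 -139.8   22.5]
spray 0.66 [263.1 333.3] [780.1 -42.   52.4]
magnet 0.6 [195.7 235.9] [402.5 -11.1  17.2]
brush 0.56 [336.6 155.9] [ 566.8 -452.1   18.3]
jig 0.65 [182.6 332.5] [596.5 218.6  17.4]
side [[   0.7   -0.5    0.5 -220. ]
 [  -0.7   -0.5    0.5 -798.5]
 [  -0.    -0.7   -0.7 1111.1]]
handle 0.91 [240.4 310.7] [ 593.9 -156.7   71.5]
latch 0.77 [241.3 328.4] [ 661.5 -171.8   28.5]
latch 0.67 [316.7 382.4
[... 160 characters left out ...]
.4]
eye_far 0.89 [238.7 335.1] [ 682.5 -180.9   30.5]
deck 0.83 [195.8 220.9] [586.4 233.2  21.1]
groove 0.8 [210.  201.7] [496.4 227.7  18.6]
groove 0.55 [190.5 222.9] [595.2 230.8  40.4]
head_nominal 0.66 [190.  221.1] [589.9 233.6  44.1]
rest 0.92 [240.5 277.6] [561.  -54.8  25. ]
rest 0.76 [253.7 321.5] [ 610.3 -187.6   24.8]
rest 0.73 [264.4 352.9] [ 643.7 -279.8   20.2]
spray 0.77 [210.2 315.7] [759.7 -39.3  10. ]
spray 0.43 [211.1 202.3] [494.5 222.4  18.2]
magnet 0.92 [264.8 228.7] [394.3 -15.8  19. ]
magnet 0.32 [238.4 337.4] [ 688.2 -185.2   30.6]
cup 0.91 [174.2 190.2] [594.9 409.9  15.6]
brush 0.65 [321.  380.8] [ 531.5 -458.9   22.4]
jig 0.77 [197.4 224.4] [-220.  -798.5 1111.1]
```

```bash
python3 -c "
import cv2,numpy as np
cv2.imwrite('pics/b.png',cv2.resize(np.hstack([cv2.imread('pics/scene0.png'),cv2.imread('pics/side0.png')]),(800,300),interpolation=cv2.INTER_AREA))"
```

```text
(no output)
```

View pics/scene0.png

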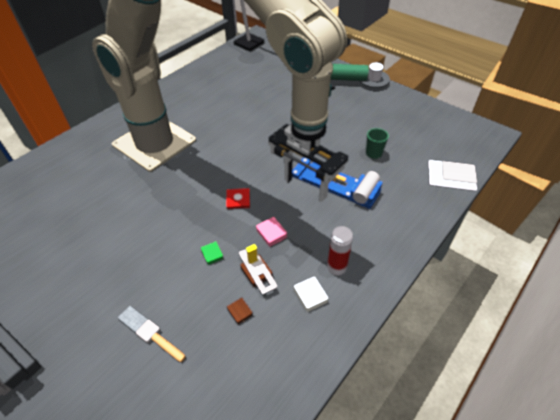

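View pics/side0.png

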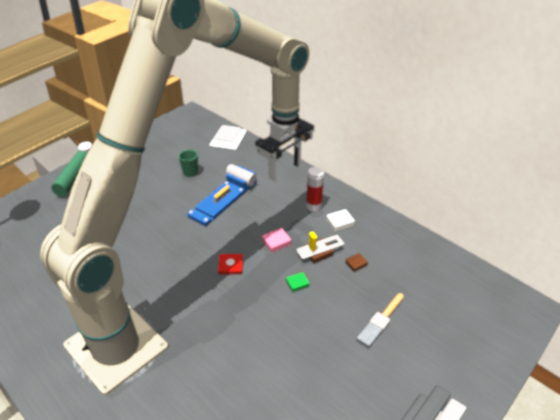

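```bash
python3 -m jog '[1,-0.06,-0.012,-0.02,0, 1,-0.07,-0.015,-0.02,0, 1,-0.07,-0.015,-0.02,0, 1,-0.07,-0.015,-0.02,0, 1,-0.06,-0.012,-0.02,0, 1,0,0,0,0, 1,0,0,0,0]'
python3 - <<'E'
from h import *
np.set_printoptions(precision=1,suppress=True)
c=cam("wrist","w1.png");print(c["T"][:3])
for t,z in(("handle",None),("latch",24),("rib",16),("eye_far",29),("rest",None)):
    for d in ctrl.tip_of("wrist",t)[:2]: print(t,round(d["p"],2),np.array(d["centre"]),at_depth(c,*d["centre"]), at_z(c,*d["centre"],z) if z else '')
P=cloud(c); np.save("w1.npy",P)
hsv=cv2.cvtColor(c["pixels"],cv2.COLOR_BGR2HSV)
y=(abs(hsv[...,0].astype(int)-28)<8)&(hsv[...,1]>130)&(P[...,2]>60)
q=P[y];print("yellow",len(q),q.min(0),q.max(0),np.median(q,0))
s=(hsv[...,1]<70)&(abs(P[...,2]-29)<4)&(np.hypot(P[...,0]-640,P[...,1]+170)<100)
m=P[s][:,:2].astype(np.float32);r=cv2.minAreaRect(m);print("steel",len(m),r,cv2.boxPoints(r),np.median(P[s][:,2]))
E
```

```text
time_s: 1.98
tcp_pos: [615.2, -167.9, 256.2]
ee_rot: [[0.005, 1.0, 0.001], [1.0, -0.005, -0.001], [-0.001, 0.001, -1.0]]
force: [0.5, 1.0, -0.8]
finger_gap: 93.8
finger_force: 0.0
[[  1.   -0.    0.  615.4]
 [ -0.   -1.   -0.3 -92.6]
 [  0.    0.3  -1.  435.3]]
handle 0.58 [177.4 263.5] [ 604.7 -153.4   88.7] 
latch 0.8 [194.  316.6] [ 667.9 -190.4   -0.9] [ 664.9 -184.8   24. ]
rib 0.98 [159.4 240.6] [ 577.2 -143.    29.4] [ 575.9 -144.6   16. ]
eye_far 0.87 [196.4 337.8] [ 689.1 -186.8   28.8] [ 689.1 -186.7   29. ]
rest 0.93 [203.7 178.6] [ 499.8 -197.1   17.7] 
rest 0.85 [253.4 317.3] [ 668.5 -262.5   17.2] 
yellow 1702 [ 565.8 -174.    60.1] [ 671.6 -135.7  381.3] [ 608.1 -145.3  372.2]
steel 3479 ((643.2193603515625, -167.73509216308594), (77.40471649169922, 174.61566162109375), 84.09354400634766) [[ 552.4 -197.2]
 [ 726.1 -215.2]
 [ 734.  -138.2]
 [ 560.4 -120.3]] 28.795221262065354
```

View pics/w1.png

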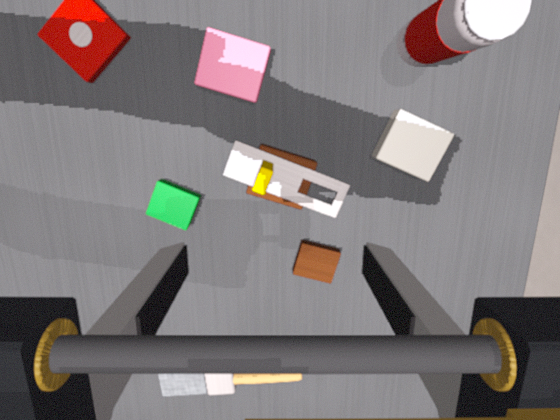

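```bash
python3 - <<'E'
from h import *
np.set_printoptions(precision=1,suppress=True)
P=np.load("w1.npy");im=cv2.imread("pics/w1.png");hsv=cv2.cvtColor(im,cv2.COLOR_BGR2HSV)
y=(abs(hsv[...,0].astype(int)-28)<8)&(hsv[...,1]>130);y[230:]=0
q=P[y];print("yellow",len(q),np.percentile(q,[2,50,98],axis=0))
t=q[q[:,2]>80];r=cv2.minAreaRect(t[:,:2].astype(np.float32));print("handle top",len(t),r)
s=((hsv[...,1]<60)&(abs(P[...,2]-29)<5)).astype(np.uint8);s[:135]=0;s[222:]=0;s[:,:215]=0;s[:,355:]=0
m=P[s>0][:,:2].astype(np.float32);r=cv2.minAreaRect(m);print("steel",len(m),r,cv2.boxPoints(r))
E
```

```text
yellow 418 [[nan nan nan]
 [nan nan nan]
 [nan nan nan]]
handle top 350 ((603.576416015625, -156.55319213867188), (26.10222053527832, 13.774340629577637), 66.10098266601562)
steel 3507 ((628.4663696289062, -167.31399536132812), (44.02920150756836, 141.1588897705078), 68.4581527709961) [[ 554.7 -161.9]
 [ 686.  -213.7]
 [ 702.2 -172.8]
 [ 570.9 -120.9]]
```

```bash
python3 -m jog '[1,0.022,-0.024,0,-0.0382, 1,0,0,0.02,-0.0382, 1,0,0,0.02,-0.0382, 1,0,0,0.02,-0.0382, 1,0,0,0.02,-0.0382, 1,0,0,0.02,-0.0382, 1,0,0,0.02,-0.0382, 1,0,0,0.02,-0.0382, 1,0,0,0.02,-0.0382, 1,0,0,0.02,-0.0382]'
python3 -m jog '[1,0,0,0,0,1,0,0,0,0]'
python3 - <<'E'
from h import *
np.set_printoptions(precision=1,suppress=True)
c=cam("wrist","w2.png");P=cloud(c)
hsv=cv2.cvtColor(c["pixels"],cv2.COLOR_BGR2HSV)
y=(abs(hsv[...,0].astype(int)-28)<8)&(hsv[...,1]>130)&(P[...,2]>80)&(P[...,2]<100)
r=cv2.minAreaRect(P[y][:,:2].astype(np.float32));print("handle top",y.sum(),r,np.median(P[y][:,2]))
R=np.array(ctrl.get_obs()["ee_rot"]);print(R, ctrl.get_obs()["tcp_pos"])
E
```

```text
time_s: 3.12
tcp_pos: [603.7, -152.9, 164.8]
ee_rot: [[-0.935, 0.355, -0.0], [0.355, 0.935, 0.0], [0.0, 0.0, -1.0]]
force: [0.4, -0.4, 0.2]
finger_gap: 94.2
finger_force: 0.0
time_s: 3.28
tcp_pos: [603.3, -153.3, 165.0]
ee_rot: [[-0.931, 0.365, -0.001], [0.365, 0.931, 0.001], [0.001, 0.0, -1.0]]
force: [-0.2, -0.7, 0.3]
finger_gap: 94.0
finger_force: 0.0
handle top 646 ((602.626220703125, -156.66030883789062), (24.55999755859375, 13.437664031982422), 68.68971252441406) 88.67659329476636
[[-0.9  0.4  0. ]
 [ 0.4  0.9  0. ]
 [ 0.   0.  -1. ]] [ 603.8 -153.5  165.6]
```

```bash
python3 -m jog '[1,-0.001,-0.007,0.04,0, 0.6,0,0,0.06,0, 0.6,0,0,0.06,0, 0.5,0,0,0.06,0, 0.5,0,0,0.03,0, 0.5,0,0,0.008,0, 0.5,0,0,0,0, 0.5,0,0,0,0]'
python3 -m jog '[0.1,0,0,0,0, 0.1,0,0,0,0, 0,0,0,0,0, 0,0,0,0,0, 0,0,0,0,0, 0,0,0,0,0]' 40
```

```text
time_s: 4.0
tcp_pos: [604.0, -157.4, 37.8]
ee_rot: [[-0.932, 0.363, 0.002], [0.363, 0.932, -0.001], [-0.002, 0.0, -1.0]]
force: [0.3, 0.4, 0.3]
finger_gap: 50.7
finger_force: 0.0
time_s: 4.5
tcp_pos: [603.4, -157.4, 37.5]
ee_rot: [[-0.932, 0.362, 0.002], [0.362, 0.932, -0.0], [-0.002, 0.0, -1.0]]
force: [0.1, 1.1, 6.6]
finger_gap: 25.9
finger_force: 40.0
```

```bash
python3 -m jog '[0,0,0,-0.01,0, 0,0,0,-0.04,0, 0,0,0,-0.06,0, 0,0,0,-0.06,0, 0,0,0,-0.03,0, 0,0,0,0,0, 0,0,0,0,0]' 40
python3 - <<'E'
from h import *
np.set_printoptions(precision=1,suppress=True)
o=ctrl.get_obs();print(o["tcp_pos"],o["force"],o["torque"])
c=cam("side","s2.png");P=cloud(c);p=proj(c,[o["tcp_pos"]])[0].astype(int);print(p)
d=c["pixels"][p[1]-70:p[1]+70,p[0]-70:p[0]+100];cv2.imwrite("pics/s2c.png",cv2.resize(d,None,fx=3,fy=3))
for t in("rib","eye_far","latch"):
    for d in ctrl.tip_of("side",t)[:1]: print(t,d["p"],at_depth(c,*d["centre"]))
E
```

```text
time_s: 5.08
tcp_pos: [602.5, -157.6, 136.6]
ee_rot: [[-0.932, 0.363, 0.0], [0.363, 0.932, -0.0], [-0.0, -0.0, -1.0]]
force: [-0.0, -0.2, -3.1]
finger_gap: 26.1
finger_force: 40.0
[ 602.5 -157.6  136.6] [-0.  -0.2 -3.1] [0.1 0.  0. ]
[313 222]
rib 0.74 [652.5 -74.    1.5]
eye_far 0.57 [ 681.7 -194.5  130.5]
latch 0.69 [ 663.1 -166.9  127.9]
```

View pics/s2c.png

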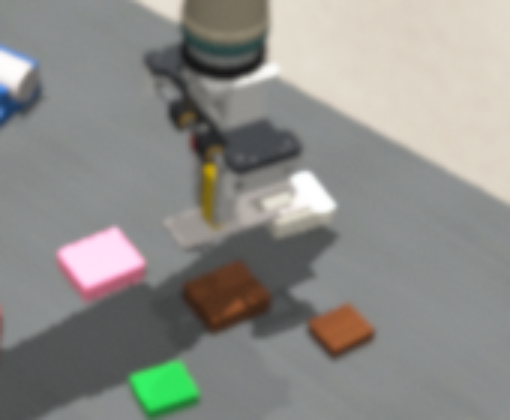

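```bash
cat >> h.py <<'E'
def tilt(cams=("side","scene")):
    """nose-down angle of the held plate from line fit in the tool's x-z plane; a forward of pinch, h above it"""
    for n in cams:
        o=ctrl.get_obs(); c=cam(n); R=np.array(o["ee_rot"]); d=(cloud(c)-np.array(o["tcp_pos"])).reshape(-1,3)
        a=-d@R[:,0]; b=d@R[:,1]; h=d[:,2]-19
        for lab,k in(("nose",(a>20)&(a<105)),("tail",(a<-12)&(a>-46))):
            m=k&(abs(b)<20)&(h<-5)&(h>-100)&(d[:,2]+o["tcp_pos"][2]>6)
            A=np.stack([a[m],h[m]],1)
            if len(A)<15: print(n,lab,"few",len(A)); continue
            rng=np.random.default_rng(0); best=None
            for _ in range(300):
                p,q=A[rng.choice(len(A),2,False)]; v=q-p; L=np.hypot(*v)
                if L<8 or abs(v[1])>1.7*abs(v[0]): continue
                s=abs((A-p)@np.array([-v[1],v[0]])/L)<1.5
                if best is None or s.sum()>best.sum(): best=s
            B=A[best]; f=np.polyfit(B[:,0],B[:,1],1); th=-np.degrees(np.arctan(f[0]))
            print(n,lab,len(A),len(B),"tilt %.1f  dist_to_pinch %.1f  a %.0f..%.0f h %.0f..%.0f"%(th,-f[1]*np.cos(np.radians(th)),*np.percentile(B[:,0],[1,99]),*np.percentile(B[:,1],[1,99])))
E
python3 -c "from h import *;tilt()"
python3 -m jog '[0,0,0,0,0, 0,0,0,0,0, 0,0,0,0,0, 0,0,0,0,0]' 12
python3 -c "from h import *;tilt()"
```

```text
side nose 183 103 tilt -0.4  dist_to_pinch 27.2  a 24..95 h -28..-25
side tail 119 68 tilt -3.1  dist_to_pinch 25.0  a -44..-14 h -28..-25
scene nose 361 238 tilt 0.1  dist_to_pinch 29.5  a 21..99 h -31..-28
scene tail few 4
time_s: 5.72
tcp_pos: [602.7, -157.4, 136.3]
ee_rot: [[-0.932, 0.362, -0.0], [0.362, 0.932, 0.0], [0.0, 0.0, -1.0]]
force: [-0.7, -0.0, -2.8]
finger_gap: 26.4
finger_force: 12.0
side nose 187 100 tilt 1.3  dist_to_pinch 25.3  a 23..97 h -29..-25
side tail 115 62 tilt 2.9  dist_to_pinch 27.6  a -44..-13 h -28..-24
scene nose 366 247 tilt -0.1  dist_to_pinch 29.3  a 21..99 h -31..-28
scene tail few 3
```

```bash
python3 -m jog '[0,0,0,0,0, 0,0,0,0,0, 0,0,0,0,0]' 8
python3 -c "from h import *;tilt(['scene'])"
python3 -m jog '[0,0,0,0,0, 0,0,0,0,0, 0,0,0,0,0]' 6
python3 -c "from h import *;tilt(['scene'])"
```

```text
time_s: 6.07
tcp_pos: [602.7, -157.5, 136.5]
ee_rot: [[-0.932, 0.362, 0.0], [0.362, 0.932, 0.0], [-0.0, 0.0, -1.0]]
force: [-0.4, 0.6, -3.3]
finger_gap: 25.8
finger_force: 8.0
scene nose 368 252 tilt 0.2  dist_to_pinch 28.9  a 21..99 h -31..-28
scene tail few 4
time_s: 6.37
tcp_pos: [602.7, -157.4, 136.5]
ee_rot: [[-0.932, 0.362, -0.0], [0.362, 0.932, -0.0], [0.0, -0.0, -1.0]]
force: [1.2, -0.6, -1.7]
finger_gap: 26.0
finger_force: 6.0
scene nose 361 235 tilt -0.0  dist_to_pinch 29.3  a 21..99 h -31..-28
scene tail few 5
```

```bash
python3 -m jog '[0,0,0,0,0, 0,0,0,0,0, 0,0,0,0,0]' 4.5
python3 -c "from h import *;tilt(['scene'])"
python3 -m jog '[0,0,0,0,0, 0,0,0,0,0]' 3.6
python3 -c "from h import *;tilt(['scene'])"
```

```text
time_s: 6.67
tcp_pos: [602.7, -157.4, 136.5]
ee_rot: [[-0.932, 0.362, 0.0], [0.362, 0.932, 0.0], [-0.0, 0.0, -1.0]]
force: [0.2, 0.5, -2.2]
finger_gap: 26.0
finger_force: 4.5
scene nose 361 232 tilt 0.1  dist_to_pinch 29.2  a 22..98 h -31..-28
scene tail few 4
time_s: 6.88
tcp_pos: [602.7, -157.4, 136.5]
ee_rot: [[-0.932, 0.362, -0.0], [0.362, 0.932, 0.0], [0.0, 0.0, -1.0]]
force: [-0.5, 0.3, -2.3]
finger_gap: 26.0
finger_force: 3.6
scene nose 365 248 tilt 0.3  dist_to_pinch 29.0  a 21..99 h -31..-28
scene tail few 4
```

```bash
python3 -m jog '[0,0,0,0,0]' 20; python3 - <<'E'
from h import *
np.set_printoptions(precision=1,suppress=True)
for n in("side","scene"):
    c=cam(n);P=cloud(c);h=cv2.cvtColor(c["pixels"],cv2.COLOR_BGR2HSV)
    m=((h[...,0]<18)&(h[...,1]>100)&(abs(P[...,2]-24)<4)&(np.hypot(P[...,0]-628,P[...,1]+170)<70)).astype(np.uint8)
    k,l,s,_=cv2.connectedComponentsWithStats(m)
    for i in range(1,k):
        if s[i,4]>30:
            q=P[l==i];r=cv2.minAreaRect(q[:,:2].astype(np.float32));print(n,s[i,4],r,np.median(q[:,2]))
E
```

```text
time_s: 7.02
tcp_pos: [602.7, -157.4, 136.5]
ee_rot: [[-0.932, 0.362, 0.0], [0.362, 0.932, 0.0], [-0.0, 0.0, -1.0]]
force: [0.3, 0.6, -1.5]
finger_gap: 26.1
finger_force: 20.0
side 302 ((619.51953125, -166.55267333984375), (62.811134338378906, 69.78826141357422), 70.7008056640625) 24.471579197308188
scene 292 ((623.6103515625, -168.43141174316406), (58.315216064453125, 69.79145812988281), 73.28443908691406) 22.48363208993959
```

```bash
python3 -m jog '[0,0.05,-0.004,0,-0.016, 0,0.065,-0.003,0,0, 0,0.065,-0.004,0,0, 0,0.05,-0.003,0,0, 0,0.014,0,0.02,0, 0,0,0,0.06,0, 0,0,0,0.06,0, 0,0,0,0.05,0, 0,0,0,0.03,0, 0,0,0,0,0]' 20
python3 -m jog '[0,0,0,0,0]' 20
python3 -c "from h import *;tilt(['side'])"
```

```text
time_s: 7.95
tcp_pos: [483.2, -123.9, 23.9]
ee_rot: [[-0.949, 0.315, -0.005], [0.315, 0.949, 0.001], [0.005, -0.001, -1.0]]
force: [0.5, -0.1, -2.0]
finger_gap: 26.1
finger_force: 20.0
time_s: 8.03
tcp_pos: [484.9, -124.2, 26.2]
ee_rot: [[-0.949, 0.315, -0.001], [0.315, 0.949, 0.0], [0.001, -0.0, -1.0]]
force: [0.1, -0.1, -2.1]
finger_gap: 26.2
finger_force: 20.0
side nose 129 64 tilt 0.2  dist_to_pinch 27.5  a 21..97 h -29..-26
side tail 126 60 tilt 4.7  dist_to_pinch 29.8  a -46..-12 h -30..-25
```

```bash
python3 -m jog '[0,-0.008,0,0,0, 0,-0.006,0,0,0, 0,0,0,0,0]' 20
python3 -m jog '[0,-0.003,0,0,0, 0,0,0,0,0]' 
python3 -m jog '[0,-0.003,0,0,0, 0,0,0,0,0]' 
python3 -m jog '[0,-0.003,0,0,0, 0,0,0,0,0]' 
python3 -m jog '[0,-0.003,0,0,0, 0,0,0,0,0]' 
```

```text
time_s: 8.33
tcp_pos: [493.8, -127.2, 27.6]
ee_rot: [[-0.949, 0.315, 0.004], [0.315, 0.949, -0.001], [-0.004, 0.001, -1.0]]
force: [0.7, -0.5, -2.0]
finger_gap: 25.5
finger_force: 20.0
time_s: 8.5
tcp_pos: [493.8, -127.3, 27.0]
ee_rot: [[-0.949, 0.315, 0.001], [0.315, 0.949, -0.0], [-0.001, 0.0, -1.0]]
force: [0.2, -0.1, -2.7]
finger_gap: 25.9
finger_force: 20.0
time_s: 8.67
tcp_pos: [494.9, -127.7, 26.6]
ee_rot: [[-0.949, 0.315, 0.0], [0.315, 0.949, -0.0], [-0.0, 0.0, -1.0]]
force: [-0.1, 0.0, -2.9]
finger_gap: 26.2
finger_force: 20.0
time_s: 8.83
tcp_pos: [495.4, -127.9, 26.3]
ee_rot: [[-0.949, 0.315, -0.001], [0.315, 0.949, 0.0], [0.001, -0.0, -1.0]]
force: [-1.5, 1.1, -1.0]
finger_gap: 26.2
finger_force: 20.0
time_s: 9.0
tcp_pos: [495.4, -128.1, 26.1]
ee_rot: [[-0.949, 0.315, -0.004], [0.315, 0.949, 0.0], [0.004, -0.001, -1.0]]
force: [-4.4, 0.6, -1.2]
finger_gap: 26.0
finger_force: 20.0
```

```bash
python3 -m jog '[0,-0.003,0,0,0, 0,-0.004,0,-0.008,0, 0,-0.004,0,-0.008,0, 0,-0.004,0,-0.008,0, 0,0,0,0,0]' 4
python3 -c "from h import *;tilt(['side'])"
python3 -m jog '[0,-0.005,0,-0.01,0, 0,-0.005,0,-0.01,0, 0,0,0,0,0]' 4
python3 -c "from h import *;tilt(['side'])"
```

```text
time_s: 9.42
tcp_pos: [505.8, -131.2, 39.5]
ee_rot: [[-0.949, 0.315, 0.002], [0.315, 0.949, -0.0], [-0.002, 0.0, -1.0]]
force: [-1.9, 0.8, -1.2]
finger_gap: 25.6
finger_force: 4.0
side nose 193 65 tilt 7.8  dist_to_pinch 28.8  a 21..87 h -42..-31
side tail 138 58 tilt 4.8  dist_to_pinch 27.3  a -45..-15 h -27..-23
time_s: 9.72
tcp_pos: [511.0, -132.9, 49.6]
ee_rot: [[-0.949, 0.315, 0.003], [0.315, 0.949, -0.0], [-0.003, 0.001, -1.0]]
force: [-0.0, -1.0, -2.2]
finger_gap: 26.0
finger_force: 4.0
side nose 223 84 tilt 6.4  dist_to_pinch 35.9  a 20..101 h -48..-37
side tail 129 50 tilt 18.4  dist_to_pinch 31.3  a -45..-13 h -29..-18
```

```bash
python3 -m jog '[0,-0.008,0,-0.01,0, 0,-0.008,0,-0.01,0, 0,-0.008,0,-0.01,0, 0,-0.006,0,-0.008,0, 0,0,0,0,0]' 4
python3 -c "from h import *;tilt(['side'])"
python3 -m jog '[0,0,0,0,0, 0,0.02,0,0,0, 0,0.04,0,-0.04,0, 0,0.04,0,-0.06,0, 0,0,0,-0.03,0, 0,0,0,0,0]' 20
python3 -c "from h import *;tilt()"
```

```text
time_s: 10.18
tcp_pos: [525.2, -137.6, 68.6]
ee_rot: [[-0.949, 0.315, 0.003], [0.315, 0.949, -0.0], [-0.003, 0.0, -1.0]]
force: [0.9, 0.4, -1.7]
finger_gap: 26.3
finger_force: 4.0
side nose 217 87 tilt 9.3  dist_to_pinch 49.1  a 25..103 h -66..-53
side tail 122 42 tilt 22.6  dist_to_pinch 33.3  a -46..-14 h -30..-17
time_s: 10.73
tcp_pos: [477.2, -121.4, 135.1]
ee_rot: [[-0.949, 0.315, 0.005], [0.315, 0.949, -0.001], [-0.005, 0.0, -1.0]]
force: [1.0, -0.9, -3.1]
finger_gap: 25.9
finger_force: 20.0
side nose 100 59 tilt 25.7  dist_to_pinch 31.5  a 22..66 h -67..-45
side tail 132 55 tilt 23.3  dist_to_pinch 32.1  a -46..-13 h -30..-15
scene nose 185 111 tilt 24.2  dist_to_pinch 35.2  a 21..66 h -69..-48
scene tail 38 18 tilt 20.8  dist_to_pinch 34.1  a -44..-13 h -33..-21
```

```bash
python3 -m jog '[0,0.012,0.04,0,0, 0,0.0223,0.073,-0.01,0, 0,0.0223,0.073,0,0, 0,0.0223,0.073,0,0, 0,0.0223,0.073,0,0, 0,0.0223,0.073,0,0, 0,0.0223,0.073,0,0, 0,0.0223,0.073,0,0, 0,0.0223,0.073,0,0, 0,0.012,0.04,0,0]' 30
python3 -m jog '[0,0,0,0,-0.032, 0,0,0,0,-0.032, 0,0,0,0,-0.032, 0,0,0,0,-0.032, 0,0,0,0,0, 0,0,0,0,0]'
python3 - <<'E'
from h import *
np.set_printoptions(precision=1,suppress=True)
c=cam("wrist","w3.png");P=cloud(c);np.save("w3.npy",P);np.save("w3T.npy",c["T"])
for t in("deck","groove","head_nominal","eye_far","latch"):
    for d in ctrl.tip_of("wrist",t)[:2]: print(t,round(d["p"],2),np.array(d["centre"]),at_depth(c,*d["centre"]))
h=cv2.cvtColor(c["pixels"],cv2.COLOR_BGR2HSV)
b=(abs(h[...,0].astype(int)-110)<15)&(h[...,1]>100)&(abs(P[...,2]-18)<4)
r=cv2.minAreaRect(P[b][:,:2].astype(np.float32));print("deck",b.sum(),r,cv2.boxPoints(r),np.median(P[b][:,2]))
E
```

```text
time_s: 11.67
tcp_pos: [483.9, 231.5, 135.9]
ee_rot: [[-0.951, 0.31, -0.001], [0.31, 0.951, 0.003], [0.002, 0.003, -1.0]]
force: [0.7, 0.3, -2.3]
finger_gap: 25.8
finger_force: 30.0
time_s: 12.17
tcp_pos: [484.3, 225.3, 136.0]
ee_rot: [[-0.997, -0.078, -0.002], [-0.078, 0.997, -0.0], [0.002, -0.0, -1.0]]
force: [0.3, -0.3, -2.9]
finger_gap: 25.7
finger_force: 30.0
deck 0.62 [310.  275.2] [488.4 225.2 181.7]
head_nominal 0.74 [324.3 276.6] [586.9 234.4  38.8]
eye_far 0.74 [311.  273.2] [489.1 224.5 181.5]
latch 0.74 [151.8 274.5] [426.8 220.2 144.2]
latch 0.62 [288.2 277.2] [478.3 225.3 181.8]
deck 2137 ((561.5210571289062, 228.12347412109375), (207.28160095214844, 79.73462677001953), 8.560627937316895) [[453.1 252.1]
 [465.  173.3]
 [669.9 204.1]
 [658.1 283. ]] 18.126580959232342
```

View pics/w3.png

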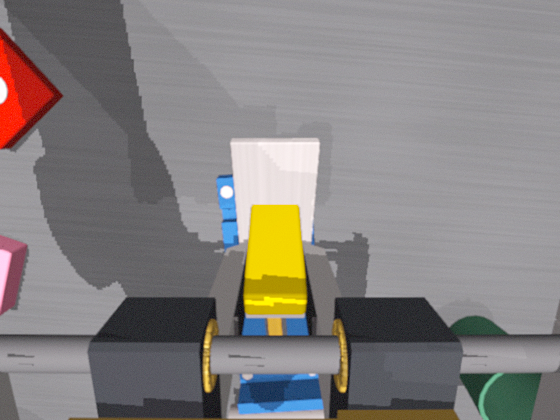

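```bash
cat > jig.py <<'E'
from h import *
np.set_printoptions(precision=1,suppress=True)
tiles=[]
for n in("side","scene","wrist"):
    c=cam(n);P=cloud(c);h=cv2.cvtColor(c["pixels"],cv2.COLOR_BGR2HSV);H=h[...,0].astype(int)
    near=np.hypot(P[...,0]-580,P[...,1]-230)<190
    b=(abs(H-110)<15)&(h[...,1]>100)&near&(abs(P[...,2]-18)<5)
    if b.sum()>50:
        q=P[b][:,:2].astype(np.float32);r=cv2.minAreaRect(q);print(n,"deck",len(q),r,cv2.boxPoints(r).ravel(),np.median(P[b][:,2]))
    m=(abs(H-20)<8)&(h[...,1]>90)&(abs(P[...,2]-39)<5)&(np.hypot(P[...,0]-587,P[...,1]-233)<70)
    if m.sum()>20:
        q=P[m];r=cv2.minAreaRect(q[:,:2].astype(np.float32));print(n,"head",len(q),r,np.median(q,0))
    if n!="wrist":
        p=proj(c,[[560,228,30]])[0].astype(int);tiles.append(cv2.resize(c["pixels"][p[1]-60:p[1]+50,p[0]-65:p[0]+65],(390,330),interpolation=cv2.INTER_CUBIC))
cv2.imwrite("pics/jig.png",np.hstack(tiles))
E
python3 jig.py
```

```text
side deck 719 ((570.9747314453125, 229.48912048339844), (234.08338928222656, 87.34036254882812), 8.86699390411377) [448.6 254.6 462.1 168.3 693.3 204.4 679.9 290.7] 18.942462945917214
side head 52 ((589.637939453125, 231.81524658203125), (74.23932647705078, 14.513134002685547), 11.49680233001709) [589.  231.6  39.3]
scene deck 894 ((595.9521484375, 233.10899353027344), (275.69293212890625, 85.5672836303711), 9.185603141784668) [453.  253.3 466.7 168.9 738.9 212.9 725.2 297.3] 17.680672958494995
scene head 68 ((592.2714233398438, 231.47607421875), (68.64745330810547, 14.529791831970215), 8.103315353393555) [591.9 230.8  38.6]
wrist deck 2089 ((561.4767456054688, 228.0703125), (207.4651641845703, 79.01272583007812), 8.795167922973633) [452.9 251.3 465.  173.2 670.  204.9 657.9 283. ] 18.183826145573505
wrist head 231 ((590.8755493164062, 232.6916961669922), (18.902280807495117, 12.005489349365234), 8.783417701721191) [590.  232.7  39.1]
```

View pics/jig.png

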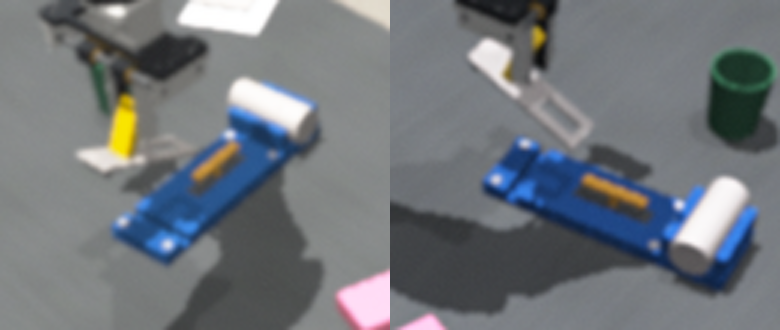

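```bash
python3 -m jog '[0,0,0,0,-0.024, 0,-0.04,-0.004,0,0, 0,-0.06,-0.007,0,0, 0,-0.05,-0.006,0,0, 0,-0.02,-0.002,0,0, 0,0,0,0,0, 0,0,0,0,0]'
cat > lat.py <<'E'
from h import *
np.set_printoptions(precision=1,suppress=True)
o=ctrl.get_obs();R=np.array(o["ee_rot"]);print("nose dir",-R[:,0],"yaw",np.degrees(np.arctan2(-R[1,0],-R[0,0])))
for n in("side","scene","wrist"):
    c=cam(n,"l_%s.png"%n);d=cloud(c)-np.array(o["tcp_pos"]);a=-d@R[:,0];b=d@R[:,1];h=d[...,2]-19
    m=(abs(a)<115)&(abs(b)<26)&(h>-95)&(h<-5)&(abs(a)>11)
    A=a[m];B=b[m];Hh=h[m]; best=None
    for th in np.radians(np.arange(-5,45,.5)):
        w=-(A*np.sin(th)+Hh*np.cos(th))   # depth of plate top below the pinch
        hist,e=np.histogram(w,np.arange(15,45,1.0)); i=hist.argmax()
        if best is None or hist[i]>best[0]: best=(hist[i],th,e[i]+.5)
    _,th,w0=best; w=-(A*np.sin(th)+Hh*np.cos(th)); k=abs(w-w0)<2
    u=A*np.cos(th)-Hh*np.sin(th)
    print(n,"tilt %.1f depth %.1f n %d"%(np.degrees(th),w0,k.sum()),"u(latch x+66)",np.percentile(u[k],[.5,99.5]),"b",np.percentile(B[k],[1,99]),"b nose",np.percentile(B[k&(u>30)],[1,99]) if (k&(u>30)).any() else '')
E
python3 lat.py
```

```text
time_s: 13.2
tcp_pos: [569.4, 229.3, 137.0]
ee_rot: [[-0.988, -0.156, -0.001], [-0.156, 0.988, -0.0], [0.001, 0.0, -1.0]]
force: [-0.4, 0.2, -2.9]
finger_gap: 25.7
finger_force: 30.0
nose dir [ 1.   0.2 -0. ] yaw 8.963720155133661
side tilt 24.0 depth 33.5 n 103 u(latch x+66) [-58.2  84.7] b [-23.4  22.5] b nose [-21.7  14.7]
scene tilt 25.0 depth 34.5 n 219 u(latch x+66) [-52.2  85.5] b [-23.4  19.9] b nose [-22.4  20.9]
wrist tilt 25.0 depth 34.5 n 6306 u(latch x+66) [-54.2  86.4] b [-20.8  20.3] b nose [-20.5  20.4]
```

```bash
python3 -m jog '[0,-0.012,0,0.01,0, 0,-0.012,0,0.03,0, 0,0,0,0.03,0, 0,0,0,0,0, 0,0,0,0,0]'
python3 - <<'E'
from h import *
t=[]
for n in("side","scene"):
    c=cam(n);p=proj(c,[[600,232,50]])[0].astype(int);t.append(cv2.resize(c["pixels"][p[1]-40:p[1]+40,p[0]-48:p[0]+48],(400,333),interpolation=cv2.INTER_CUBIC))
w=cam("wrist")["pixels"][240:420,180:380]
cv2.imwrite("pics/h1.png",np.vstack([np.hstack(t),np.hstack([cv2.resize(w,(296,266)),np.zeros((266,504,3),np.uint8)])]))
E
```

```text
time_s: 13.77
tcp_pos: [580.9, 231.1, 101.7]
ee_rot: [[-0.988, -0.157, -0.002], [-0.157, 0.988, -0.001], [0.002, -0.001, -1.0]]
force: [0.1, 0.9, -3.2]
finger_gap: 25.9
finger_force: 30.0
```

View pics/h1.png

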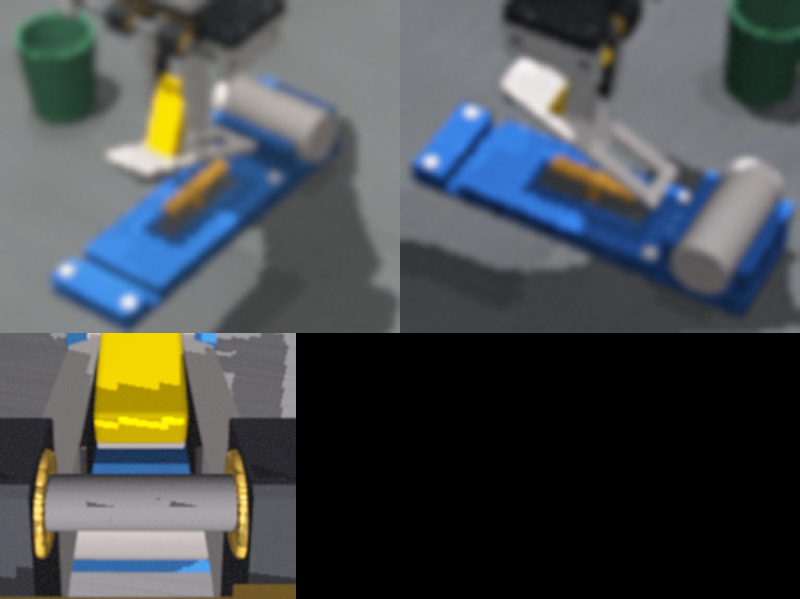

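```bash
python3 -m jog '[0,0,0,0.015,0, 0,0,0,0.01,0, 0,0,0,0,0]'
python3 -m jog '[0,0,0,0.008,0, 0,0,0,0,0]'
python3 -m jog '[0,0,0,0.008,0, 0,0,0,0,0]'
python3 -m jog '[0,0,0,0.008,0, 0,0,0,0,0, 0,0,0,0,0]'
python3 lat.py
```

```text
time_s: 14.17
tcp_pos: [581.1, 230.8, 89.0]
ee_rot: [[-0.988, -0.156, -0.002], [-0.156, 0.988, -0.001], [0.002, -0.001, -1.0]]
force: [-1.2, -0.7, -2.9]
finger_gap: 25.7
finger_force: 30.0
time_s: 14.33
tcp_pos: [581.5, 231.2, 85.3]
ee_rot: [[-0.988, -0.156, -0.001], [-0.156, 0.988, -0.0], [0.001, -0.0, -1.0]]
force: [-0.1, -0.2, -3.2]
finger_gap: 26.0
finger_force: 30.0
time_s: 14.5
tcp_pos: [581.5, 231.1, 81.3]
ee_rot: [[-0.988, -0.156, -0.001], [-0.156, 0.988, -0.0], [0.001, -0.0, -1.0]]
force: [-0.7, -0.3, -3.1]
finger_gap: 25.8
finger_force: 30.0
time_s: 14.75
tcp_pos: [581.7, 231.2, 77.7]
ee_rot: [[-0.988, -0.156, -0.0], [-0.156, 0.988, -0.0], [0.0, -0.0, -1.0]]
force: [-0.5, -0.6, -2.5]
finger_gap: 25.8
finger_force: 30.0
nose dir [ 1.   0.2 -0. ] yaw 8.9975233170393
side tilt 24.0 depth 33.5 n 115 u(latch x+66) [-59.3 108.3] b [-24.8  22.2] b nose [-25.1  23.4]
scene tilt 24.0 depth 34.5 n 205 u(latch x+66) [-54.2  84.8] b [-22.7  19.7] b nose [-23.2  20.8]
wrist tilt 24.5 depth 33.5 n 6501 u(latch x+66) [-53.4 105.2] b [-21.2  20. ] b nose [-24.   22.2]
```

```bash
python3 -m jog '[0,0,0,0.008,0, 0,0,0,0,0]'
python3 -m jog '[0,0.01,0,0,0, 0,0.01,0,0,0, 0,0,0,0,0]'
python3 -m jog '[0,0.01,0,0,0, 0,0.01,0,0,0, 0,0,0,0,0]'
python3 -m jog '[0,0.01,0,0,0, 0,0.008,0,0,0, 0,0,0,0,0]'
```

```text
time_s: 15.07
tcp_pos: [581.6, 231.2, 73.4]
ee_rot: [[-0.988, -0.156, -0.001], [-0.156, 0.988, -0.0], [0.001, -0.0, -1.0]]
force: [0.1, -0.1, -3.0]
finger_gap: 26.3
finger_force: 30.0
time_s: 15.32
tcp_pos: [570.3, 229.6, 73.9]
ee_rot: [[-0.988, -0.157, -0.002], [-0.157, 0.988, -0.001], [0.002, -0.0, -1.0]]
force: [-0.8, -0.4, -2.8]
finger_gap: 25.7
finger_force: 30.0
time_s: 15.57
tcp_pos: [560.6, 228.1, 74.0]
ee_rot: [[-0.988, -0.157, -0.001], [-0.157, 0.988, -0.001], [0.001, -0.0, -1.0]]
force: [-0.6, -0.5, -3.7]
finger_gap: 25.9
finger_force: 30.0
time_s: 15.82
tcp_pos: [552.0, 226.6, 73.9]
ee_rot: [[-0.988, -0.157, -0.001], [-0.157, 0.988, -0.001], [0.001, -0.0, -1.0]]
force: [-0.4, 0.7, -2.7]
finger_gap: 25.9
finger_force: 30.0
```

```bash
for i in 1; do :; done
python3 -m jog '[0,0.006,0,0,0, 0,0,0,0,0]'
python3 -m jog '[0,0.004,0,0,0, 0,0,0,0,0]'
python3 -m jog '[0,0.004,0,0,0, 0,0,0,0,0]'
python3 -m jog '[0,0.003,0,0,0, 0,0,0,0,0]'
python3 -m jog '[0,0.003,0,0,0, 0,0,0,0,0]'
```

```text
time_s: 15.98
tcp_pos: [549.7, 226.3, 74.0]
ee_rot: [[-0.988, -0.157, -0.0], [-0.157, 0.988, -0.0], [0.0, -0.0, -1.0]]
force: [0.5, -0.4, -3.6]
finger_gap: 25.7
finger_force: 30.0
time_s: 16.15
tcp_pos: [548.0, 226.0, 74.0]
ee_rot: [[-0.988, -0.156, -0.0], [-0.156, 0.988, -0.0], [0.0, -0.0, -1.0]]
force: [-1.3, 0.1, -3.0]
finger_gap: 25.8
finger_force: 30.0
time_s: 16.32
tcp_pos: [546.0, 225.7, 74.0]
ee_rot: [[-0.988, -0.156, -0.0], [-0.156, 0.988, -0.0], [0.0, -0.0, -1.0]]
force: [-0.1, 0.1, -2.4]
finger_gap: 25.4
finger_force: 30.0
time_s: 16.48
tcp_pos: [544.5, 225.4, 74.0]
ee_rot: [[-0.988, -0.156, -0.0], [-0.156, 0.988, -0.0], [0.0, -0.0, -1.0]]
force: [0.8, -0.0, -2.6]
finger_gap: 26.0
finger_force: 30.0
time_s: 16.65
tcp_pos: [543.1, 225.2, 74.0]
ee_rot: [[-0.988, -0.156, -0.0], [-0.156, 0.988, -0.0], [0.0, -0.0, -1.0]]
force: [1.9, 0.6, -2.3]
finger_gap: 25.6
finger_force: 30.0
```

```bash
python3 -m jog '[0,0.003,0,0,0, 0,0,0,0,0]'
python3 -m jog '[0,0.003,0,0,0, 0,0,0,0,0]'
python3 lat.py
python3 - <<'E'
from h import *
t=[]
for n in("side","scene"):
    c=cv2.imread("pics/l_%s.png"%n);C=cam(n);p=proj(C,[[570,230,50]])[0].astype(int);t.append(cv2.resize(c[p[1]-40:p[1]+40,p[0]-40:p[0]+40],(400,400),interpolation=cv2.INTER_CUBIC))
cv2.imwrite("pics/h2.png",np.hstack(t))
E
```

```text
time_s: 16.82
tcp_pos: [542.1, 225.1, 74.1]
ee_rot: [[-0.988, -0.156, 0.001], [-0.156, 0.988, 0.0], [-0.001, 0.0, -1.0]]
force: [2.0, 0.2, -3.1]
finger_gap: 26.1
finger_force: 30.0
time_s: 16.98
tcp_pos: [541.5, 225.0, 74.3]
ee_rot: [[-0.988, -0.156, 0.002], [-0.156, 0.988, 0.001], [-0.002, 0.001, -1.0]]
force: [3.0, 0.2, -3.1]
finger_gap: 25.9
finger_force: 30.0
nose dir [1.  0.2 0. ] yaw 8.99220296016188
side tilt 24.0 depth 32.5 n 136 u(latch x+66) [-57.9 114. ] b [-22.9  21.9] b nose [-23.4  20.4]
scene tilt 24.5 depth 34.5 n 221 u(latch x+66) [-53.4 115.3] b [-23.  23.] b nose [-23.9  23.9]
wrist tilt 23.5 depth 33.5 n 6388 u(latch x+66) [-54.  107.6] b [-21.4  19.9] b nose [-24.5  23.3]
```

View pics/h2.png

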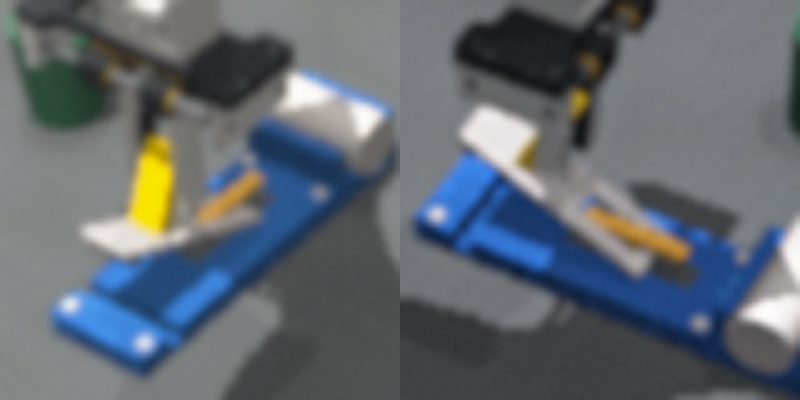

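```bash
python3 -m jog '[0,0.003,0,0,0, 0,0.004,0,0,0, 0,0,0,0,0]' 8
python3 -m jog '[0,0.005,0,0.004,0, 0,0.005,0,0.004,0, 0,0,0,0,0]' 8
python3 lat.py | tail -2
```

```text
time_s: 17.48
tcp_pos: [536.3, 224.1, 73.8]
ee_rot: [[-0.988, -0.157, -0.001], [-0.157, 0.988, -0.0], [0.001, -0.0, -1.0]]
force: [2.4, 0.4, -4.4]
finger_gap: 25.5
finger_force: 8.0
time_s: 17.73
tcp_pos: [530.9, 223.2, 69.5]
ee_rot: [[-0.988, -0.157, -0.001], [-0.157, 0.988, -0.001], [0.002, -0.0, -1.0]]
force: [1.1, 1.3, -4.1]
finger_gap: 26.3
finger_force: 8.0
scene tilt 17.0 depth 33.5 n 243 u(latch x+66) [-50.6 129.9] b [-23.7  21.3] b nose [-24.   22.9]
wrist tilt 16.5 depth 32.5 n 6630 u(latch x+66) [-50.6  85. ] b [-21.2  19.9] b nose [-21.3  19.9]
```

```bash
python3 -m jog '[0,0.006,0,0.008,0, 0,0.006,0,0.008,0, 0,0,0,0,0]' 8
python3 lat.py | tail -1
python3 -m jog '[0,0.005,0,0.006,0, 0,0.003,0,0.004,0, 0,0,0,0,0]' 8
python3 lat.py | tail -1
```

```text
time_s: 18.13
tcp_pos: [525.3, 222.4, 61.3]
ee_rot: [[-0.988, -0.157, -0.001], [-0.157, 0.988, -0.0], [0.001, -0.0, -1.0]]
force: [0.7, 0.3, -4.4]
finger_gap: 25.8
finger_force: 8.0
wrist tilt 13.0 depth 32.5 n 6227 u(latch x+66) [-48.7 123.6] b [-21.3  19.9] b nose [-21.5  20.2]
time_s: 18.53
tcp_pos: [521.9, 221.9, 56.7]
ee_rot: [[-0.988, -0.157, 0.0], [-0.157, 0.988, 0.0], [-0.0, 0.0, -1.0]]
force: [1.8, 0.7, -3.1]
finger_gap: 25.9
finger_force: 8.0
wrist tilt 10.0 depth 32.5 n 6036 u(latch x+66) [-48.   70.7] b [-21.2  19.8] b nose [-21.2  19.7]
```

```bash
python3 -m jog '[0,0.006,0,0.004,0, 0,0.004,0,0.006,0, 0,0,0,0,0]' 8
python3 lat.py | tail -1
python3 -m jog '[0,0.003,0,0.005,0, 0,0.001,0,0.004,0, 0,0,0,0,0]' 8
python3 lat.py | tail -1
```

```text
time_s: 18.93
tcp_pos: [516.9, 221.0, 51.6]
ee_rot: [[-0.988, -0.157, -0.0], [-0.157, 0.988, -0.0], [0.0, -0.0, -1.0]]
force: [2.7, 0.5, -3.6]
finger_gap: 26.1
finger_force: 8.0
wrist tilt 6.0 depth 32.5 n 5765 u(latch x+66) [-46.2  64.3] b [-21.1  19.8] b nose [-20.8  19.3]
time_s: 19.33
tcp_pos: [515.0, 220.8, 47.2]
ee_rot: [[-0.988, -0.157, -0.0], [-0.157, 0.988, -0.0], [0.0, -0.0, -1.0]]
force: [1.0, -0.3, -3.0]
finger_gap: 25.8
finger_force: 8.0
wrist tilt 4.5 depth 32.5 n 5733 u(latch x+66) [-45.4  94.6] b [-21.2  19.8] b nose [-20.7  19.1]
```

```bash
python3 -m jog '[0,0,0,0.004,0, 0,0,0,0,0]' 8
python3 -m jog '[0,0,0,0.004,0, 0,0,0,0,0]' 8
python3 -m jog '[0,0,0,0.003,0, 0,0,0,0,0]' 8
python3 lat.py | tail -1
```

```text
time_s: 19.65
tcp_pos: [515.0, 220.7, 45.2]
ee_rot: [[-0.988, -0.156, -0.0], [-0.156, 0.988, -0.0], [0.0, -0.0, -1.0]]
force: [2.5, 0.5, -3.1]
finger_gap: 26.4
finger_force: 8.0
time_s: 19.82
tcp_pos: [514.8, 220.7, 43.2]
ee_rot: [[-0.988, -0.157, -0.001], [-0.157, 0.988, -0.0], [0.001, -0.0, -1.0]]
force: [0.9, -0.7, -2.3]
finger_gap: 26.1
finger_force: 8.0
time_s: 19.98
tcp_pos: [514.7, 220.7, 42.3]
ee_rot: [[-0.988, -0.157, -0.001], [-0.157, 0.988, -0.0], [0.001, -0.0, -1.0]]
force: [-0.7, -0.1, 2.9]
finger_gap: 25.9
finger_force: 8.0
wrist tilt 3.5 depth 32.5 n 5866 u(latch x+66) [-45.7  95.3] b [-21.2  19.7] b nose [-20.9  19.3]
```

```bash
python3 -m jog '[0,-0.004,0,0.001,0, 0,-0.004,0,0,0, 0,0,0,0,0]' 8
python3 -m jog '[0,-0.004,0,0,0, 0,0,0,0,0]'
python3 -m jog '[0,-0.004,0,0.001,0, 0,0,0,0,0]'
python3 lat.py | tail -1
```

```text
time_s: 20.38
tcp_pos: [516.8, 221.0, 41.6]
ee_rot: [[-0.988, -0.157, -0.004], [-0.157, 0.988, -0.002], [0.004, -0.001, -1.0]]
force: [-5.7, -1.2, 7.6]
finger_gap: 26.0
finger_force: 8.0
time_s: 20.55
tcp_pos: [518.7, 221.3, 41.6]
ee_rot: [[-0.988, -0.157, -0.004], [-0.157, 0.988, -0.002], [0.004, -0.001, -1.0]]
force: [-4.8, -0.8, 9.2]
finger_gap: 25.7
finger_force: 8.0
time_s: 20.72
tcp_pos: [520.7, 221.7, 41.1]
ee_rot: [[-0.988, -0.157, -0.004], [-0.157, 0.988, -0.002], [0.004, -0.001, -1.0]]
force: [-5.7, -0.7, 6.7]
finger_gap: 26.0
finger_force: 8.0
wrist tilt 3.5 depth 31.5 n 6086 u(latch x+66) [-47.5  93.2] b [-21.1  19.8] b nose [-20.7  19.1]
```

```bash
python3 -m jog '[0,-0.004,0,0,0, 0,0,0,0,0]' 12
python3 -m jog '[0,-0.004,0,0,0, 0,0,0,0,0]'
python3 -m jog '[0,-0.003,0,0,0, 0,0,0,0,0]'
python3 lat.py | tail -1
```

```text
time_s: 21.03
tcp_pos: [523.6, 222.2, 40.9]
ee_rot: [[-0.988, -0.157, -0.002], [-0.157, 0.988, -0.001], [0.002, -0.001, -1.0]]
force: [-4.1, 0.5, 5.8]
finger_gap: 26.0
finger_force: 12.0
time_s: 21.2
tcp_pos: [526.5, 222.6, 40.8]
ee_rot: [[-0.988, -0.157, -0.001], [-0.157, 0.988, -0.0], [0.001, -0.0, -1.0]]
force: [-3.7, -0.7, 3.2]
finger_gap: 26.0
finger_force: 12.0
time_s: 21.37
tcp_pos: [529.2, 223.0, 40.7]
ee_rot: [[-0.988, -0.156, 0.001], [-0.156, 0.988, 0.0], [-0.001, 0.0, -1.0]]
force: [0.6, -0.4, -2.7]
finger_gap: 26.0
finger_force: 12.0
wrist tilt 3.0 depth 31.5 n 6086 u(latch x+66) [-47.7  92.7] b [-21.3  19.7] b nose [-20.8  19. ]
```

```bash
python3 -m jog '[0,0,0,0.004,0, 0,0,0,0,0]' 8
python3 -m jog '[0,0,0,0.004,0, 0,0,0,0,0]'
python3 -m jog '[0,0,0,0.004,0, 0,0,0,0,0]'
python3 lat.py | tail -1
```

```text
time_s: 21.68
tcp_pos: [528.7, 222.8, 38.7]
ee_rot: [[-0.988, -0.156, 0.0], [-0.156, 0.988, 0.0], [-0.0, -0.0, -1.0]]
force: [0.4, -0.4, -1.6]
finger_gap: 25.9
finger_force: 8.0
time_s: 21.85
tcp_pos: [528.5, 222.9, 36.7]
ee_rot: [[-0.988, -0.156, -0.0], [-0.156, 0.988, -0.0], [0.0, 0.0, -1.0]]
force: [-0.7, 0.8, -0.8]
finger_gap: 26.0
finger_force: 8.0
time_s: 22.02
tcp_pos: [528.6, 222.9, 34.9]
ee_rot: [[-0.988, -0.156, 0.0], [-0.156, 0.988, 0.0], [-0.0, -0.0, -1.0]]
force: [0.4, -0.3, -0.6]
finger_gap: 26.0
finger_force: 8.0
wrist tilt 0.0 depth 30.5 n 6362 u(latch x+66) [-47.1  93. ] b [-21.1  19.8] b nose [-21.   19.4]
```

```bash
python3 -m jog '[0,0,0,0.003,0, 0,0,0,0,0]' 8
python3 -m jog '[0,0,0,0.002,0, 0,0,0,0,0]'
python3 -m jog '[0,-0.004,0,0,0, 0,0,0,0,0]'
python3 lat.py
```

```text
time_s: 22.33
tcp_pos: [529.0, 223.0, 34.3]
ee_rot: [[-0.988, -0.156, 0.001], [-0.156, 0.988, 0.0], [-0.001, -0.0, -1.0]]
force: [-1.9, -1.6, 6.3]
finger_gap: 26.1
finger_force: 8.0
time_s: 22.5
tcp_pos: [529.3, 223.1, 33.7]
ee_rot: [[-0.988, -0.156, 0.002], [-0.156, 0.988, 0.0], [-0.002, -0.0, -1.0]]
force: [-1.4, -1.2, 8.5]
finger_gap: 25.9
finger_force: 8.0
time_s: 22.67
tcp_pos: [529.7, 223.1, 33.4]
ee_rot: [[-0.988, -0.156, -0.001], [-0.156, 0.988, -0.001], [0.001, -0.001, -1.0]]
force: [-3.9, -2.1, 8.3]
finger_gap: 25.7
finger_force: 8.0
nose dir [ 1.   0.2 -0. ] yaw 8.99434412100721
side tilt 0.0 depth 29.5 n 137 u(latch x+66) [-75.3 107.3] b [-24.9  23.6] b nose [-23.5  13.9]
scene tilt 2.5 depth 30.5 n 196 u(latch x+66) [-47.1 116. ] b [-25.9  25.8] b nose [-25.9  25.8]
wrist tilt 0.0 depth 29.5 n 6626 u(latch x+66) [-48.4  92. ] b [-21.2  19.8] b nose [-21.   19.2]
```

```bash
python3 -m jog '[0,0.003,0,-0.003,0, 0,0,0,0,0, 0.5,0,0,0,0, 0.6,0,0,0,0, 0.6,0,0,0,0, 0.6,0,0,0,0, 0.6,0,0,0,0]' 8
python3 -m jog '[0.6,0,0,-0.02,0, 0.6,0,0,-0.05,0, 0.6,0,0,-0.07,0, 0.6,0,0,-0.07,0, 0.6,0,0,-0.06,0, 0.6,0.04,0,-0.04,0, 0.6,0.06,0,0,0, 0.6,0.04,0,0,0, 0.6,0,0,0,0]'
python3 - <<'E'
from h import *
np.set_printoptions(precision=1,suppress=True)
t=[]
for n in("side","scene","wrist"):
    c=cam(n);P=cloud(c);h=cv2.cvtColor(c["pixels"],cv2.COLOR_BGR2HSV)
    m=(h[...,1]<60)&(abs(P[...,2]-23)<4)&(np.hypot(P[...,0]-550,P[...,1]-226)<100);q=P[m]
    d=q[:,:2]-[588,232];u=d@[.988,.154];v=d@[-.154,.988];k=abs(v)<25;f=np.polyfit(u[k],q[k,2],1)
    print(n,k.sum(),"jig x",np.percentile(u[k],[.5,99.5]),"y",np.percentile(v[k],[1,99]),"slope deg",np.degrees(f[0]),"z at x=-100,30",np.polyval(f,[-100,30]))
    if n!="wrist":
        p=proj(c,[[560,228,40]])[0].astype(int);t.append(cv2.resize(c["pixels"][p[1]-40:p[1]+40,p[0]-40:p[0]+40],(400,400),interpolation=cv2.INTER_CUBIC))
cv2.imwrite("pics/end.png",np.hstack(t))
E
```

```text
time_s: 23.4
tcp_pos: [529.2, 223.1, 34.0]
ee_rot: [[-0.988, -0.156, 0.0], [-0.156, 0.988, 0.0], [-0.0, 0.0, -1.0]]
force: [0.8, -0.2, -0.2]
finger_gap: 55.0
finger_force: 0.0
time_s: 24.15
tcp_pos: [455.8, 211.3, 190.2]
ee_rot: [[-0.987, -0.159, -0.002], [-0.159, 0.987, -0.002], [0.002, -0.001, -1.0]]
force: [-0.2, -0.2, -0.3]
finger_gap: 56.3
finger_force: 0.0
side 232 jig x [-110.7   41.3] y [-21.6  24.5] slope deg -0.4772065585650754 z at x=-100,30 [23.8 22.7]
scene 274 jig x [-107.9   36.9] y [-23.1  20.1] slope deg -0.2921152841187746 z at x=-100,30 [22.7 22. ]
wrist 3144 jig x [-108.2   31.4] y [-21.3  20.2] slope deg 0.021648253835417634 z at x=-100,30 [23. 23.]
```

View pics/end.png

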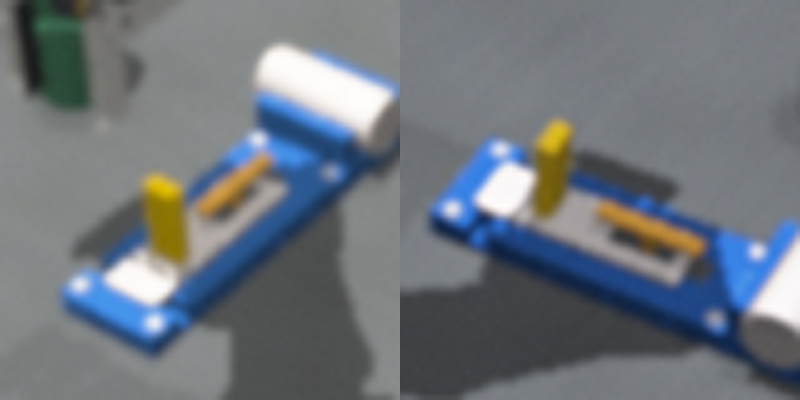

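The plate lies flat: the wrist depth gives its top at 23.0 mm along its whole length. It spans jig x from -108 to 31, the rib is in the groove, and the head overlaps both ends of the eye. The gripper is clear, so I am handing the job in.

```bash
python3 -c "from cell import ctrl;print(ctrl.job_done())"
```

```text
the job is handed in; nothing more can be done
None
```

The latch plate is locked on the jig: it lies flat under both arms of the T-stud with its rib in the groove, the gripper has let go, and the job was handed in at about 24 s of robot time.

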